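# Fit the drive sleeve and hold the belt tensioner back

### The job

I want to put a new belt on the little tube spinner: slide the blue sleeve down over its upright drive shaft until it sits fully home on the shoulder and let go of it. Then take the spring-loaded tensioner arm by its red post, swing it forward, away from you, all the way to its stop, and keep holding it there: finish while still holding it with the gripper. Use the blue sleeve, not the yellow one, and leave everything else standing where it is.

Things in the scene. Friction and masses are not known exactly. Their poses are not given: they have to be found in the camera images.
- sleeve_centre (a point): Blue plastic sleeve (ring), outside 50 mm across, bore 23.6 mm through, 36 mm tall, about 60 g, standing loose on the worktop left or right of the spinner. The point is its centre, half-way up (18 mm above its underside); z is its bore axis, up.
- sleeve: The same blue sleeve; origin at the centre of its underside, z up along the bore.
- seat (a point): Centre of the seat of the drive shaft on the tube spinner: the top of a dark round shoulder 40 mm across, 35 mm above the worktop. From here the bright steel shaft, 20 mm across with a tapered top, stands 45 mm straight up. The sleeve is home when its underside rests on this shoulder. Axes as the spinner's: x forward, y left, z up.
- spinner: Tube spinner with its cover off, fixed: white base plate 180 x 360 x 20 mm; origin under its centre. x points forward (away from the robot, give or take 0.3 rad of yaw), y to the left along the plate, z up. The shaft stands at x +30, y -110 mm; a grey rotor with purple tube caps, 90 mm across, 86 mm tall above the worktop, stands at x +30, y +130 mm.
- post (a point): Upright red post to take the tensioner arm by: 16 mm across, 48 mm of it free above a black idler wheel (30 mm across) at the arm's end, its top 103 mm above the worktop. The point is the centre of its free length, 79 mm above the worktop; it moves with the arm, z up.
- pivot (a point): Point on the upright hinge axis of the tensioner arm, at the height of the post's centre; the post stands 95 mm from it, horizontally. Turns with the arm: the post lies along its -y axis.
- tensioner (a joint): Angle of the tensioner arm (rad): 0 at rest, pressed towards the robot by its spring, grows as the post is swung forward, away from the robot (anticlockwise seen from above, about the pivot), to 1.0 at the fixed stop. The spring pushes back at the post with about 2.6 N at rest and 6.3 N at the stop, and throws the arm back when let go.
- spare_centre (a point): Yellow sleeve, the wrong one: 50 mm across, 36 mm tall, bore only 12 mm, on the other side of the spinner. Point half-way up. Leave alone.
- rack: White tube rack with purple caps, 73 x 136 x 94 mm, at the back; origin under its centre. Leave alone.
- green_bottle: Green bottle 60 mm across, 170 mm tall; origin under its centre. Leave alone.
- jar: Clear jar with a steel lid, 94 mm across, 117 mm tall; origin under its centre. Leave alone.
- wrench: Steel wrench 150 mm long, lying at the back. Leave alone.
Mind the look-alikes: they are no part of the job. What is meant by the sleeve is not black, and is the smaller of those in its own colour.

How it is judged (in metres and radians):
On the way, in this order (a step that is already met when the one before it is completed fails the run):
1. the blue sleeve sits home on the drive shaft and is let go (horizontal distance between sleeve_centre and seat below 0.0035 m and z of sleeve_centre in the frame of seat between 0.015 and 0.0205 m and angle between sleeve_centre's own z axis and vertical below 0.06 rad and contact force between the fingers and sleeve below 0.2 N), for 0.3 s.
2. the tensioner arm is at its stop, held by the fingers (value of joint tensioner above 0.95 rad and contact force between the fingers and tensioner above 2 N), for 0.2 s.
At the end, for the whole second after the job is handed in: The blue sleeve sits on the shaft's shoulder (within 3.5 mm of the axis, within 2.5 mm of full depth, upright within 0.06 rad, not touched by the fingers), and the fingers hold the tensioner arm still within 0.05 rad of its stop with more than 2 N (all of step 1 and all of step 2 and velocity of joint tensioner between -0.1 and 0.1 rad/s); the arm keeps its last pose, push and grip.
It fails at once if a bystander is moved by more than 30 mm or tipped (distance of any of spare_centre, rack, green_bottle, jar, wrench from where it was at the start of the episode above 0.03 m or angle between any of rack, green_bottle, jar's own z axis and vertical above 0.3 rad).
It also fails if it takes over 51 s, if anything falls off the work surface, if the arm or the gripper's body presses on something with over 40 N, if the wrist force passes 120 N, or if a joint passes its speed limit or range.

### The arm

A 6-joint arm with a two-finger parallel gripper is mounted at the origin on the work surface. World frame = base frame: x ahead of the robot, y to its left, z up, the work surface at z = 0. Lengths are in mm, angles in rad, forces in N, time in s.
With the tool pointing down it reaches from about 275 to 1000 mm from the base axis. Payload 8.4 kg.
Tool frame: the origin (TCP) lies on the centre line of the jaws, within the pads' length; the fingertips stand 14 mm ahead of it and the grasp point (between the pads) lies 5 mm behind it; z points along the fingers, y is the line along which they close (so a half turn about z gives the same grasp; the last joint's range is limited). The gripper opens to 85 mm and grips with 20 to 120 N. Pads are 22 mm wide; open, the fingers measure 114 mm over their backs; the gripper's body (76 mm by 85 mm) begins 54 mm behind the grasp point. The pads swing forward as they close: fully open they stand 13 mm farther back than shut.
Start: joints at [-1.339, 0.353, 1.633, -0, 1.155, -0.002], TCP at [144.796, -607.999, 245.281] pointing down, gripper open.
Joint ranges: [-2.63, 2.63], [-0.92, 2.1], [0.06, 2.66], [-1.3, 4.44], [0, 2.69], [-3.02, 3.02]. Speed limits (rad/s): [2.22, 2.22, 2.79, 3.14, 3.14, 3.14].

### API

Orientations are given as [roll, pitch, yaw] about the fixed x, y, z axes, in that order (R = Rz(yaw) Ry(pitch) Rx(roll)).
In Python, from rig import r gives the robot as it stands.
- The arm moves only by the tool step_arm, never from a script. Its argument "plan" is text: rows parted by semicolons, each of 7 numbers parted by spaces: the turn, a rotation vector about the world's x, y, z in degrees, then the shift along the world's x, y, z in mm, then the closure in counts, from 0 (fully open) to 255 (shut). In form: rx ry rz x y z hand; .... A call has 1 to 8 rows; each row is the pose to reach, as a shift and turn from the pose commanded when the call began; what a row does not reach only later rows make up. A row lasts 1/10 s, in which the tool goes at most 50 mm and 8.59 degrees, less where a joint would pass 70% of its speed; a pose out of reach is approached as far as the arm can. A call with a gripper value outside its range is refused whole. The fingers move at their own pace and stop on an object; "force" is the grip in N (left out, the last holds). Time passes only in rows, so rows that repeat a pose let the fingers close. It gives the time, the measured TCP pose, the force, the opening and the grip force at its end, in the units of the state.
- r.sense(): the state, without advancing time (a new reading comes with each control period).
- r.grab_frame(name): name is "scene" or "top" or "wrist"; returns (picture, depth): 480x640x3 uint8, red, green, blue; 480x640 float32, mm along the optical axis (not along the pixel's ray), 0 where there is no reading.
- r.get_calibration(name): a dict with "K" (3x3 intrinsics, pixels), "world_from_camera" (4x4, takes a point from camera to world coordinates). Camera axes: x right, y down, z forward; pixel columns grow to the right and rows downward; lengths in mm; the calibration is good to about 2 mm. A picture is of the moment at which its call begins: read the wrist's pose just before it. get_calibration takes no time and is no camera call; for the wrist camera it gives the pose at the moment of the call.
- r.sign_off(): hands the job in; it is judged then, once.
The state is a dict: "clock": time; "qpos": joint angles; "qvel": joint speeds; "joint_efforts": joint torques, N m; "eef_pos": TCP position; "tcp_rot": TCP orientation; "contact_force": force on the tool from outside, world axes, zero at the start; "wrist_torque": the same for the moment, N m; "opening": opening from 0.0 (shut) to 1.0 (fully open); "grasp_force": force on a finger pad.
Only numpy, scipy, OpenCV 4.12 (cv2) and the standard library are available. Lean on these libraries where they do the work, as an engineer would, in place of code of your own. Each camera call takes 0.05 s, during which the arm holds its last target. There are 200 camera calls.

## Working session

There is one attempt and no reset: what is moved stays moved. The work goes in short steps, Python scripts to look and compute and a tool call to move; the robot and the scene stay as the last step left them, time stands still between calls to the robot, and variables do not carry over. Pictures are saved under pics/ and viewed, at most 10 in all, crops included, and the job is handed in when it is done.

Besides the shell and the picture viewer there is one more tool, called after "Request:" as a command line: name --argument value ..., lists and objects as JSON in quotes. step_arm: Moves the arm, as the interface text tells. Its arguments: {"type":"object","properties":{"plan":{"type":"string"},"force":{"type":"number"}},"required":["plan"]}

```bash
ls; mkdir -p pics; python3 - <<'E'
from rig import r
import cv2,numpy as np
s=r.sense();print({k:s[k] for k in('clock','eef_pos','tcp_rot','opening','contact_force')})
for n in('scene','top'):
    im,d=r.grab_frame(n);c=r.get_calibration(n)
    cv2.imwrite(f'pics/{n}1.png',im[:,:,::-1]);np.savez(f'{n}1.npz',im=im,d=d,K=c['K'],T=c['world_from_camera'])
    print(n,c['K'],c['world_from_camera'])
E
```

```text
pics
{'clock': 0.0, 'eef_pos': array([ 144.69640362, -607.56074395,  244.58278232]), 'tcp_rot': array([-3.14022072e+00,  1.21401033e-05,  2.33804539e-01]), 'opening': 1.0017752556034434, 'contact_force': array([-0.71443207,  0.2900255 , -0.13372908])}
scene [[528.06499268   0.         320.47845417]
 [  0.         528.06499268 230.94272756]
 [  0.           0.           1.        ]] [[ 2.43678180e-01  7.16547969e-01 -6.53590049e-01  1.33485298e+03]
 [ 9.69791459e-01 -1.87805274e-01  1.55671786e-01 -2.11642334e+02]
 [-1.12013564e-02 -6.71779865e-01 -7.40666148e-01  9.28354225e+02]
 [ 0.00000000e+00  0.00000000e+00  0.00000000e+00  1.00000000e+00]]
top [[504.18752949   0.         306.07627901]
 [  0.         504.18752949 243.30202712]
 [  0.           0.           1.        ]] [[ 5.31109143e-02 -9.77841048e-01  2.02499667e-01  3.32147050e+02]
 [-9.98573712e-01 -5.31147141e-02  5.41934246e-03 -1.17040407e+01]
 [ 5.45645640e-03 -2.02498670e-01 -9.79267336e-01  1.22334167e+03]
 [ 0.00000000e+00  0.00000000e+00  0.00000000e+00  1.00000000e+00]]
```

View pics/top1.png

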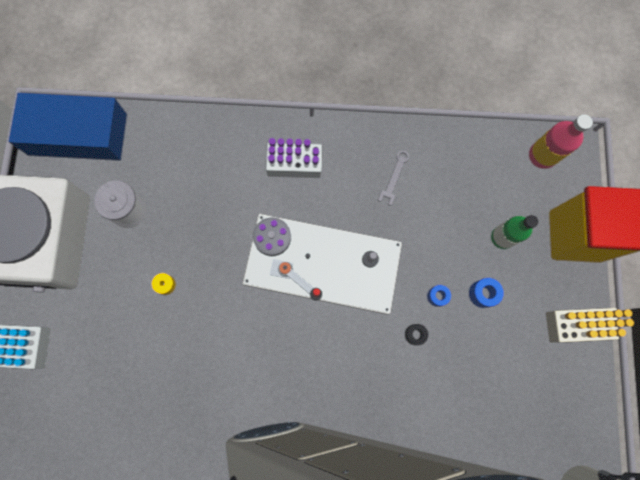

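View pics/scene1.png

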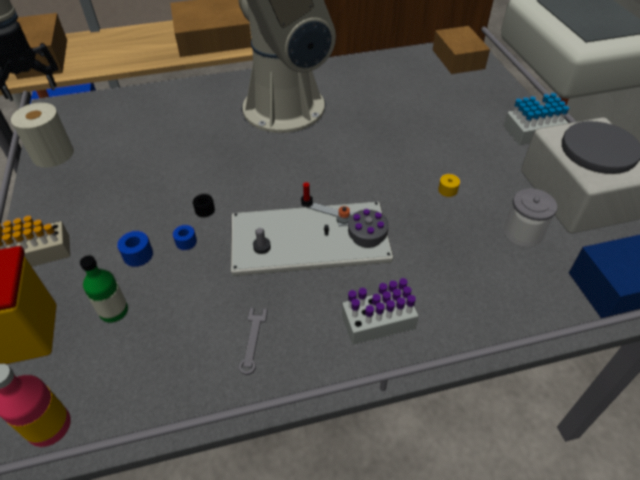

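Candidates for the sleeve in the top view are the small blue ring at (440,296), a larger blue ring at (487,292), a black ring at (417,334) and a yellow ring at (162,284). I choose the smaller blue one at (440,296). The shaft is at (371,258) and the red post at (316,293). I'll check the choice in a close crop and measure.

```bash
cat > h.py <<'E'
import numpy as np,cv2
def cast(uv,z,K,T):
    uv=np.atleast_2d(np.asarray(uv,float));d=np.c_[(uv-[K[0,2],K[1,2]])/[K[0,0],K[1,1]],np.ones(len(uv))]@T[:3,:3].T
    return T[:3,3]+d*((z-T[2,3])/d[:,2])[:,None]
def cloud(d,K,T):
    v,u=np.mgrid[:480,:640];P=np.stack([(u-K[0,2])/K[0,0]*d,(v-K[1,2])/K[1,1]*d,d],-1)
    return P@T[:3,:3].T+T[:3,3]
def blobs(m,amin=30):
    n,l,s,c=cv2.connectedComponentsWithStats(m.astype(np.uint8));return [(s[i,4],c[i],l==i) for i in range(1,n) if s[i,4]>=amin]
E
python3 - <<'E'
import numpy as np,cv2
from h import *
np.set_printoptions(precision=1,suppress=True)
for n in('top','scene'):
    f=np.load(n+'1.npz');im,d,K,T=f['im'],f['d'],f['K'],f['T'];P=cloud(d,K,T)
    hsv=cv2.cvtColor(im,cv2.COLOR_RGB2HSV);H,S,V=hsv[...,0],hsv[...,1],hsv[...,2]
    print(n)
    for nm,m in(('blue',(H>100)&(H<125)&(S>150)&(V>80)),('red',((H<6)|(H>174))&(S>150)&(V>60)),('yellow',(H>20)&(H<32)&(S>200))):
        for a,c,b in blobs(m,20):
            q=P[b&(d>0)];top=b&(P[...,2]>np.percentile(q[:,2],95)-6)
            vu=np.argwhere(top)[:,::-1];k=cv2.minAreaRect(vu.astype(np.float32))
            z=np.percentile(q[:,2],90);w=cast(k[0],z,K,T)[0]
            if 0<w[0]<900 and abs(w[1])<600: print(nm,a,c,'ztop',z,'rect',k[0],k[1],w,'size',np.ptp(P[top],axis=0))
    w=(S<40)&(V>150)&(abs(P[...,2]-20)<8)&(P[...,0]>300)
    b=max(blobs(w,500),key=lambda t:t[0]);cn=cv2.findContours(b[2].astype(np.uint8),0,1)[0][0][:,0]
    xy=cast(cn,20,K,T)[:,:2];k=cv2.minAreaRect(xy.astype(np.float32));print('plate',b[0],k,cv2.boxPoints(k).tolist())
    q=P[(P[...,2]>30)&(d>0)&(P[...,0]>300)&(P[...,0]<650)&(P[...,1]>-250)&(P[...,1]<-60)]
    print('shaft?',len(q),np.median(q,0),q.max(0),q.min(0))
    if n=='top': cv2.imwrite('pics/c.png',cv2.resize(im[220:350,270:520,::-1],None,fx=3,fy=3,interpolation=2))
E
```

```text
top
blue 5160 [ 65.2 120.5] ztop 93.2843464007409 rect (64.2558822631836, 120.17353820800781) (105.76448059082031, 51.693443298339844) [836.1 591.   93.3] size [ 570.9  729.  1135.2]
blue 544 [487.7 291.7] ztop 52.04543253075508 rect (488.300048828125, 291.6000061035156) (28.174455642700195, 26.832815170288086) [ 482.6 -435.4   52. ] size [ 183.2  457.1 1176.4]
blue 267 [439.7 295.1] ztop 38.86565737431865 rect (439.7000732421875, 295.10003662109375) (20.124608993530273, 19.230182647705078) [ 469.9 -325.7   38.9] size [47.6 47.8  8.9]
red 34 [316.2 291.5] ztop 105.96559556285354 rect (316.5, 291.5) (5.0, 5.0) [455.4 -34.4 106. ] size [12.  11.5  6. ]
yellow 337 [162.8 283.5] ztop 39.61055183376595 rect (162.36207580566406, 283.3448181152344) (19.869401931762695, 18.94092559814453) [462.4 327.7  39.6] size [ 152.9  364.9 1188.9]
plate 8677 ((535.3897094726562, -48.25944519042969), (358.9105529785156, 178.66937255859375), 81.5697250366211) [[420.71112060546875, -212.67874145507812], [597.4500122070312, -238.8726806640625], [650.0682983398438, 116.15985107421875], [473.32940673828125, 1
[... 1158 characters left out ...]
53 [448.5 184.7] ztop 37.76549616605365 rect (449.29998779296875, 180.59999084472656) (13.883550643920898, 18.764488220214844) [466.4 326.   37.8] size [897.8 562.9 895.8]
yellow 1017 [ 44.8 423. ] ztop 86.47498245936939 rect (38.955169677734375, 418.0379333496094) (19.848041534423828, 51.20560073852539) [ 876.5 -582.    86.5] size [496.5 411.  845.2]
plate 5813 ((537.456787109375, -49.33589172363281), (352.05584716796875, 172.92298889160156), 81.51832580566406) [[425.97802734375, -210.68614196777344], [597.009765625, -236.1910858154297], [648.935546875, 112.01435852050781], [477.90380859375, 137.51930236816406]]
shaft? 293 [ 554.6 -161.9   39.8] [ 570.5 -141.6   83.9] [ 531.6 -180.5   30.4]
```

View pics/c.png

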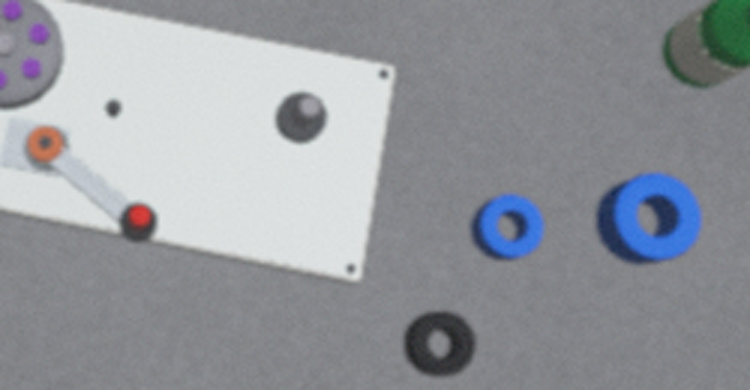

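The crop confirms it: small blue ring at about (440,296) with a wide bore, next to the larger blue and black rings. Plate centre ≈ (536,-49), yaw ≈ -0.147, so the shaft is near (550,-162). The sleeve is near (471,-327). I'll move above the sleeve.

Request:
step_arm --plan "0 0 -8 40 35 0 0; 0 0 -16 80 69 0 0; 0 0 -24 120 103 0 0; 0 0 -32 160 138 0 0; 0 0 -40 200 172 0 0; 0 0 -40 235 202 0 0; 0 0 -40 270 232 0 0; 0 0 -40 300 258 0 0" --force 40

```text
clock: 0.9
eef_pos: [445.3, -348.9, 245.2]
tcp_rot: [-3.142, 0.0, -0.464]
contact_force: [1.3, -0.8, -0.8]
opening: 1.003
grasp_force: 0.0
```

Request:
step_arm --plan "0 0 0 14 12 -10 0; 0 0 0 26 22 -25 0; 0 0 0 26 22 -25 0; 0 0 0 26 22 -25 0"

```text
clock: 1.3
eef_pos: [469.4, -328.6, 219.3]
tcp_rot: [3.142, 0.002, -0.464]
contact_force: [-0.2, 0.2, -0.5]
opening: 1.001
grasp_force: 0.0
```

```bash
cat > w.py <<'E'
from rig import r
import numpy as np,cv2,sys
from h import *
np.set_printoptions(precision=2,suppress=True)
def snap(n,cam='wrist'):
    c=r.get_calibration(cam);s=r.sense();im,d=r.grab_frame(cam)
    np.savez(n+'.npz',im=im,d=d,K=c['K'],T=c['world_from_camera']);cv2.imwrite(f'pics/{n}.png',im[:,:,::-1])
    print(s['clock'],s['eef_pos'],s['tcp_rot'],s['opening'],s['contact_force'],s['grasp_force'])
    return im,d,c['K'],c['world_from_camera'],s
E
python3 - <<'E'
from w import *
im,d,K,T,s=snap('w1');print(T)
E
```

```text
1.3 [ 469.38 -328.58  219.34] [ 3.14  0.   -0.46] 1.0010453901678065 [-0.21  0.16 -0.45] 0.0
[[  -0.45   -0.86   -0.25  533.36]
 [  -0.89    0.43    0.12 -359.94]
 [   0.      0.28   -0.96  348.22]
 [   0.      0.      0.      1.  ]]
```

View pics/w1.png

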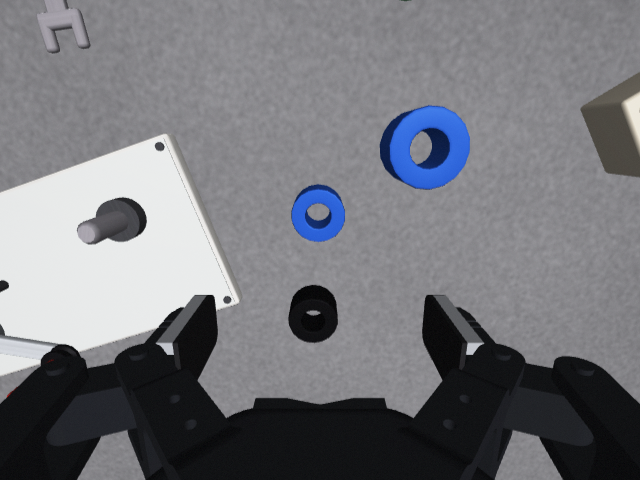

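Wrist view: small blue ring at (318,213), the black ring at (313,314) beyond it, the larger blue ring at (428,148), and the shaft top at (90,232) on its shoulder at (122,218).

```bash
python3 - <<'E'
from w import *
f=np.load('w1.npz');im,d,K,T=f['im'],f['d'],f['K'],f['T'];P=cloud(d,K,T)
hsv=cv2.cvtColor(im,cv2.COLOR_RGB2HSV);H,S,V=hsv[...,0],hsv[...,1],hsv[...,2]
b=(H>100)&(H<125)&(S>150)&(V>60)
for a,c,m in blobs(b,500):
    vs=V[m];th=cv2.threshold(vs.reshape(-1,1),0,255,cv2.THRESH_OTSU)[0]
    for nm,t in(('bright',m&(V>th)),('depth',m&(P[...,2]>P[m][:,2].max()-6))):
        cs,hi=cv2.findContours(cv2.morphologyEx(t.astype(np.uint8),cv2.MORPH_OPEN,np.ones((3,3))),cv2.RETR_CCOMP,cv2.CHAIN_APPROX_NONE)
        z=36 if a<3000 else 50
        for k in sorted(cs,key=len)[-2:]:
            (cx,cy),R=None,None
        	
            xy=cast(k[:,0],z,K,T)[:,:2].astype(np.float32);e=cv2.fitEllipse(xy)
            print(nm,a,th,len(k),e,np.median(P[t][:,2]))
E
sed -i 's/x/x/' h.py
```

```text
Traceback (most recent call last):
TypeError: cannot unpack non-iterable NoneType object
```

```bash
cat > fit.py <<'E'
from w import *
def rings(im,d,K,T,z,lo=300,hi=10**6):
    P=cloud(d,K,T);H,S,V=cv2.split(cv2.cvtColor(im,cv2.COLOR_RGB2HSV))
    for a,c,m in blobs((H>100)&(H<125)&(S>150)&(V>60),lo):
        th=cv2.threshold(V[m].reshape(-1,1),0,255,cv2.THRESH_OTSU)[0]
        zm=np.percentile(P[m&(d>0)][:,2],90)
        for nm,t in(('bright',m&(V>th)),('depth',m&(abs(P[...,2]-zm)<5))):
            cs,_=cv2.findContours(t.astype(np.uint8),cv2.RETR_CCOMP,cv2.CHAIN_APPROX_NONE)
            for k in sorted(cs,key=len)[-2:]:
                if len(k)<20: continue
                xy=cast(k[:,0],z,K,T)[:,:2].astype(np.float32);print(nm,a,c,'zmed',zm,np.array(cv2.fitEllipse(xy)[0]),cv2.fitEllipse(xy)[1])
E
python3 - <<'E'
from fit import *
f=np.load('w1.npz');a=[f[k] for k in('im','d','K','T')]
rings(*a,36.)
im,d,K,T=a;P=cloud(d,K,T)
# shaft: horizontal slices of the depth cloud and dark shoulder face
box=(P[...,0]>500)&(P[...,0]<600)&(P[...,1]>-210)&(P[...,1]<-110)&(d>0)
for z in(78,40,30,35):
    m=box&(abs(P[...,2]-z)<4);print(z,m.sum(),P[m].mean(0) if m.any() else '')
    if z==35 and m.sum()>20:
        k=max(cv2.findContours(m.astype(np.uint8),0,1)[0],key=len);e=cv2.fitEllipse(cv2.convexHull(cast(k[:,0],35,K,T)[:,:2].astype(np.float32)));print(e)
E
```

```text
bright 5158 [425.71 146.76] zmed 50.543164232580125 [ 482.64 -441.33] (35.21529006958008, 35.639129638671875)
bright 5158 [425.71 146.76] zmed 50.543164232580125 [ 482.63 -441.16] (68.34837341308594, 68.86663055419922)
depth 5158 [425.71 146.76] zmed 50.543164232580125 [ 482.97 -440.38] (33.64369583129883, 34.07149124145508)
depth 5158 [425.71 146.76] zmed 50.543164232580125 [ 482.9  -440.54] (68.86224365234375, 69.89390563964844)
bright 2056 [317.79 213.26] zmed 37.26696072122595 [ 472.46 -328.06] (24.98721694946289, 25.264698028564453)
bright 2056 [317.79 213.26] zmed 37.26696072122595 [ 472.5  -328.06] (47.63018798828125, 47.78829574584961)
depth 2056 [317.79 213.26] zmed 37.26696072122595 [ 472.93 -328.25] (23.84561538696289, 24.083709716796875)
depth 2056 [317.79 213.26] zmed 37.26696072122595 [ 472.77 -328.11] (48.094932556152344, 48.24990463256836)
78 497 [ 550.17 -163.11   78.96]
40 291 [ 550.7  -166.69   37.69]
30 214 [ 549.55 -175.7    30.33]
35 970 [ 550.12 -166.44   35.29]
((550.3084716796875, -161.3686065673828), (39.712242126464844, 42.64506149291992), 174.8300323486328)
```

Request:
step_arm --plan "0 0 0 2 0 -45 0; 0 0 0 2 0 -90 0; 0 0 0 2 0 -130 0; 0 0 0 2 0 -165 0; 0 0 0 2 0 -190 0; 0 0 0 2 0 -201 0; 0 0 0 2 0 -201 0; 0 0 0 2 0 -201 160" --force 40

```text
clock: 2.15
eef_pos: [472.5, -329.5, 20.4]
tcp_rot: [3.141, -0.001, -0.465]
contact_force: [-0.5, 0.2, -0.7]
opening: 0.857
grasp_force: 0.0
```

Request:
step_arm --plan "0 0 0 0 0 0 160; 0 0 0 0 0 0 160; 0 0 0 0 0 0 160; 0 0 0 0 0 0 160; 0 0 0 0 0 0 160"

```text
clock: 2.65
eef_pos: [473.0, -329.3, 21.2]
tcp_rot: [3.141, -0.003, -0.464]
contact_force: [-2.7, -0.5, 8.5]
opening: 0.579
grasp_force: 40.3
```

Request:
step_arm --plan "0 0 0 0 0 15 160; 0 0 0 0 0 50 160; 0 0 0 0 0 95 160; 0 0 0 5 25 120 160; 0 0 0 12 70 130 160; 0 0 0 20 115 130 160; 0 0 0 27 160 130 160; 0 0 0 32 189 130 160"

```text
clock: 3.45
eef_pos: [504.4, -137.0, 151.0]
tcp_rot: [-3.141, -0.002, -0.463]
contact_force: [0.8, -0.6, -0.4]
opening: 0.579
grasp_force: 41.7
```

Request:
step_arm --plan "0 0 0 0 0 0 160; 0 0 0 0 0 0 160; 0 0 0 0 0 0 160"

```text
clock: 3.75
eef_pos: [504.3, -140.2, 150.0]
tcp_rot: [3.142, -0.001, -0.465]
contact_force: [0.1, -1.3, -0.8]
opening: 0.584
grasp_force: 41.7
```

```bash
python3 - <<'E'
from fit import *
im,d,K,T,s=snap('w2');rings(im,d,K,T,s['eef_pos'][2]+17)
P=cloud(d,K,T)
print(T)
box=(P[...,0]>500)&(P[...,0]<600)&(P[...,1]>-210)&(P[...,1]<-110)&(d>0)
for z in(79,35):
    m=box&(abs(P[...,2]-z)<4);print(z,m.sum(),P[m].mean(0) if m.any() else '')
    if m.sum()>20:
        k=max(cv2.findContours(m.astype(np.uint8),0,1)[0],key=len);e=cv2.fitEllipse(cv2.convexHull(cast(k[:,0],z,K,T)[:,:2].astype(np.float32)));print(e,k[:,0].mean(0))
E
```

```text
3.75 [ 504.33 -140.23  150.02] [ 3.14 -0.   -0.46] 0.5837029211901921 [ 0.06 -1.29 -0.78] 41.69782519340515
bright 14396 [319.5  324.24] zmed 165.76434342446817 [ 504.96 -140.1 ] (24.150789260864258, 24.24571990966797)
bright 14396 [319.5  324.24] zmed 165.76434342446817 [ 504.96 -140.03] (47.10161209106445, 47.41007995605469)
depth 14396 [319.5  324.24] zmed 165.76434342446817 [ 506.36 -140.69] (21.28397560119629, 22.2224178314209)
depth 14396 [319.5  324.24] zmed 165.76434342446817 [ 505.72 -140.38] (47.46818161010742, 49.176334381103516)
[[  -0.45   -0.86   -0.25  567.94]
 [  -0.89    0.43    0.12 -171.43]
 [   0.      0.27   -0.96  279.13]
 [   0.      0.      0.      1.  ]]
79 924 [ 551.   -160.62   79.42]
((550.8931884765625, -160.5607147216797), (19.155405044555664, 19.26435089111328), 42.857810974121094) [315.7  175.24]
35 1684 [ 552.62 -161.67   35.49]
((550.5617065429688, -160.3811798095703), (39.655399322509766, 39.743316650390625), 84.14450073242188) [316.28 168.79]
```

View pics/w2.png

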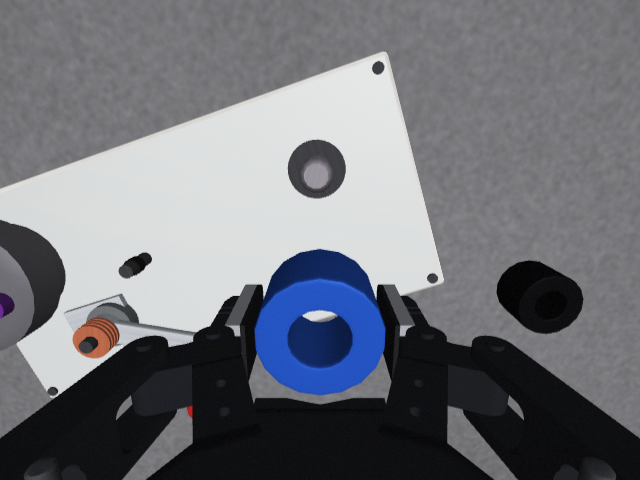

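The view shows the shaft top at (316,175) inside its shoulder at (316,169), and the sleeve held square between the pads at (320,335). Shift to the axis is about (+45.5, -20.3).

Request:
step_arm --plan "0 0 0 25 -11 0 160; 0 0 0 45.5 -20.3 0 160; 0 0 0 45.5 -20.3 -15 160; 0 0 0 45.5 -20.3 -35 160; 0 0 0 45.5 -20.3 -42 160; 0 0 0 45.5 -20.3 -42 160"

```text
clock: 4.4
eef_pos: [548.7, -160.4, 106.3]
tcp_rot: [3.141, 0.002, -0.466]
contact_force: [0.4, 0.2, -0.7]
opening: 0.58
grasp_force: 41.7
```

Request:
step_arm --plan "0 0 0 0 0 -8 160; 0 0 0 0 0 -16 160; 0 0 0 0 0 -16 160"

```text
clock: 4.7
eef_pos: [550.1, -160.1, 90.9]
tcp_rot: [-3.142, -0.001, -0.464]
contact_force: [1.3, -1.7, -0.5]
opening: 0.579
grasp_force: 41.7
```

Request:
step_arm --plan "0 0 0 0 0 -8 160; 0 0 0 0 0 -16 160; 0 0 0 0 0 -24 160; 0 0 0 0 0 -28 160; 0 0 0 0 0 -28 160"

```text
clock: 5.2
eef_pos: [550.2, -160.0, 62.7]
tcp_rot: [-3.142, -0.001, -0.464]
contact_force: [4.8, -2.6, -2.7]
opening: 0.581
grasp_force: 41.9
```

Request:
step_arm --plan "0 0 0 0.9 -0.4 0 160; 0 0 0 0.9 -0.4 -4 160; 0 0 0 0.9 -0.4 -7 160; 0 0 0 0.9 -0.4 -8 160; 0 0 0 0.9 -0.4 -8 160"

```text
clock: 5.7
eef_pos: [550.3, -160.1, 56.1]
tcp_rot: [3.142, 0.001, -0.464]
contact_force: [-3.5, 0.7, 14.2]
opening: 0.576
grasp_force: 43.4
```

Axial contact of 14 N at the expected depth. Releasing.

Request:
step_arm --plan "0 0 0 0 0 0.5 100; 0 0 0 0 0 0.5 0; 0 0 0 0 0 0.5 0; 0 0 0 0 0 0.5 0; 0 0 0 0 0 0.5 0; 0 0 0 0 0 0.5 0"

```text
clock: 6.3
eef_pos: [550.5, -160.2, 55.6]
tcp_rot: [3.142, 0.0, -0.464]
contact_force: [0.2, 0.0, -1.0]
opening: 0.999
grasp_force: 0.0
```

Request:
step_arm --plan "0 0 0 0 0 30 0; 0 0 0 0 0 75 0; 0 0 0 -15 10 110 0; 0 0 0 -45 22 110 0; 0 0 0 -45 22 110 0; 0 0 0 -45 22 110 0"

```text
clock: 6.9
eef_pos: [505.5, -138.2, 166.0]
tcp_rot: [-3.141, -0.001, -0.464]
contact_force: [0.7, -0.4, 0.1]
opening: 0.999
grasp_force: 0.0
```

```bash
python3 - <<'E'
from fit import *
im,d,K,T,s=snap('w3');rings(im,d,K,T,71)
P=cloud(d,K,T);H,S,V=cv2.split(cv2.cvtColor(im,cv2.COLOR_RGB2HSV))
m=(d>0)&(H>100)&(H<125)&(S>150);
a,c,b=max(blobs(m,300),key=lambda t:t[0]);print(np.percentile(P[b][:,2],[5,50,95]))
def rep(n,im,d,K,T):
  P=cloud(d,K,T);H,S,V=cv2.split(cv2.cvtColor(im,cv2.COLOR_RGB2HSV))
  for nm,mm,z in(('red',((H<5)|(H>175))&(S>160)&(V>50),103),('orange',(H>=5)&(H<15)&(S>100)&(V>80),0)):
    for a,c,b in blobs(mm,15):
      q=P[b&(d>0)]
      if len(q): 
        zt=np.percentile(q[:,2],95);t=b&(P[...,2]>zt-4);print(n,nm,a,c,'ztop',zt,P[t].mean(0),np.ptp(P[t],axis=0))
rep('wrist',im,d,K,T)
f=np.load('top1.npz');rep('top',*[f[k] for k in('im','d','K','T')])
f=np.load('scene1.npz');rep('scene',*[f[k] for k in('im','d','K','T')])
E
```

```text
6.9 [ 505.46 -138.16  166.03] [-3.14 -0.   -0.46] 0.9991484374242071 [ 0.7  -0.39  0.09] 0.0
bright 3764 [318.47 173.38] zmed 72.23530340884693 [ 549.56 -159.17] (24.83977508544922, 25.029157638549805)
bright 3764 [318.47 173.38] zmed 72.23530340884693 [ 549.63 -159.26] (47.83927917480469, 48.005191802978516)
depth 3764 [318.47 173.38] zmed 72.23530340884693 [ 549.72 -159.32] (23.743471145629883, 23.886472702026367)
depth 3764 [318.47 173.38] zmed 72.23530340884693 [ 549.71 -159.21] (47.95509338378906, 48.12065124511719)
[68.22 71.32 72.49]
wrist red 1163 [220.15 371.28] ztop 103.80870560168123 [461.68 -40.03 107.66] [118.85 138.91 195.25]
wrist orange 973 [112.   324.96] ztop 55.79217646415922 [515.82  38.81  55.85] [ 67.3  225.29 243.25]
top red 3195 [613.11 217.39] ztop 193.3274808832984 [ 636.59 -653.19  195.63] [ 371.61  701.72 1034.01]
top red 29 [316.28 291.59] ztop 106.8842627374936 [455.7  -33.77 104.8 ] [11.56 11.38  4.14]
top orange 31 [585.35 206.48] ztop 182.66584275835714 [ 661.27 -601.93  180.54] [61.48  2.11  4.02]
top orange 15 [586.87 230.  ] ztop 181.7836859144893 [ 581.4  -543.3   284.18] [ 288.3   591.55 1045.06]
top orange 18 [622.72 248.89] ztop 188.665698884076 [ 571.12 -676.45  187.56] [ 1.14 31.67  3.17]
top orange 77 [284.57 267.78] ztop 58.74198985032345 [511.99  41.53  56.65] [24.19 23.65  6.58]
scene red 87 [305.87 190.7 ] ztop 103.69730617644096 [458.16 -35.39 102.96] [15.19 12.26  4.78]
scene red 1080 [  8.83 274.36] ztop 191.99794173864558 [ 638.32 -617.41  191.83] [758.79 428.84 740.36]
scene red 67 [ 33.78 413.42] ztop 105.00578413452574 [ 863.11 -579.42  103.04] [44.22 58.68  6.51]
scene red 51 [ 54.43 432.04] ztop 25.36263184276396 [ 875.25 -577.56   23.53] [36.76 40.15  5.07]
scene orange 86 [343.53 212.21] ztop 58.262238999788906 [516.39  39.82  56.31] [20.27 22.08  9.48]
scene orange 24 [ 17.62 424.25] ztop 97.6133893896568 [ 884.06 -610.41   96.08] [10.72 32.98  5.32]
```

View pics/w3.png

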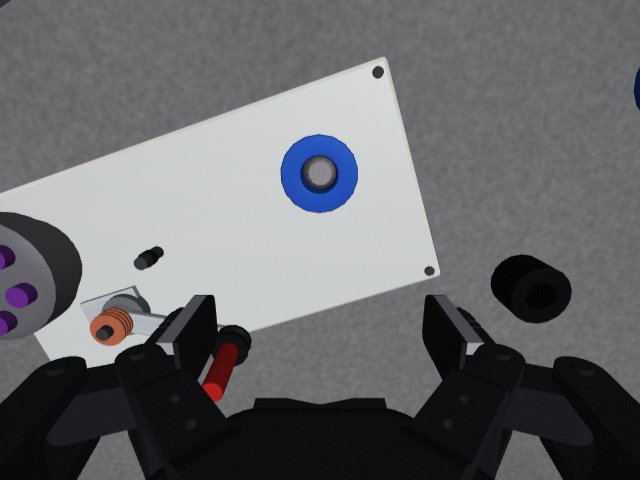

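The blue sleeve sits home around the shaft at (319,173), top at z≈71.5. Post measured at ≈(457.5,-35.5) and pivot at ≈(514.5,40), 94.6 mm apart (expected 95). Now I'll go to the post with the jaws closing along the swing tangent, which is an 80° turn.

Request:
step_arm --plan "0 0 8 -10 20 0 0; 0 0 16 -20 42 0 0; 0 0 24 -30 64 0 0; 0 0 32 -40 86 0 0; 0 0 40 -48 102.5 0 0; 0 0 48 -48 102.5 0 0; 0 0 56 -48 102.5 0 0; 0 0 64 -48 102.5 0 0"

```text
clock: 7.75
eef_pos: [458.5, -35.7, 165.4]
tcp_rot: [-3.141, 0.0, 0.659]
contact_force: [0.2, 0.4, -0.3]
opening: 1.0
grasp_force: 0.0
```

Request:
step_arm --plan "0 0 8 0 0 0 0; 0 0 16 0 0 0 0; 0 0 16 0 0 -30 0; 0 0 16 0 0 -60 0; 0 0 16 0 0 -80 0; 0 0 16 0 0 -87 0; 0 0 16 0 0 -87 0"

```text
clock: 8.45
eef_pos: [457.5, -35.8, 77.7]
tcp_rot: [-3.14, 0.001, 0.932]
contact_force: [-0.1, -0.8, -0.6]
opening: 0.999
grasp_force: 0.0
```

Request:
step_arm --plan "0 0 0 0 0 0 255; 0 0 0 0 0 0 255; 0 0 0 0 0 0 255; 0 0 0 0 0 0 255; 0 0 0 0 0 0 255; 0 0 0 0 0 0 255; 0 0 0 0 0 0 255; 0 0 0 0 0 0 255" --force 50

```text
clock: 9.25
eef_pos: [457.6, -35.7, 79.3]
tcp_rot: [3.142, -0.0, 0.932]
contact_force: [-2.1, 1.0, 8.0]
opening: 0.176
grasp_force: 48.5
```

Gripped at about 15 mm, which matches the 16 mm post. I'll swing it along the arc.

Request:
step_arm --plan "0 0 7.2 9.9 -6.5 0 255; 0 0 14.3 20.4 -11.8 0 255; 0 0 21.5 31.6 -15.6 0 255; 0 0 28.6 43.2 -18.1 0 255; 0 0 35.8 54.9 -19.1 0 255; 0 0 43 66.8 -18.6 0 255; 0 0 50.1 78.4 -16.6 0 255; 0 0 50.1 78.4 -16.6 0 255"

```text
clock: 10.05
eef_pos: [536.5, -51.4, 79.2]
tcp_rot: [-3.141, -0.001, 1.81]
contact_force: [-5.1, 3.8, 11.7]
opening: 0.17
grasp_force: 49.8
```

```bash
python3 - <<'E'
from rig import r
s=r.sense();print(s['eef_pos'],s['contact_force'],s['wrist_torque'],s['qpos'])
E
```

```text
[536.45775195 -51.36219053  79.23517121] [-5.05599082  3.81465049 11.67800238] [ 0.80587489  0.67033368 -0.26922507] [-9.89954976e-02  4.41229933e-01  1.94429167e+00  1.81426620e-03
  7.56872857e-01 -3.39476242e-01]
```

Request:
step_arm --plan "0 0 3.6 5.7 1.5 0 255; 0 0 7.2 11.3 3.3 0 255; 0 0 7.2 12.3 3.7 0 255; 0 0 7.2 13.2 4 0 255; 0 0 7.2 13.2 4 0 255; 0 0 7.2 13.2 4 0 255"

```text
clock: 10.65
eef_pos: [547.3, -48.0, 79.2]
tcp_rot: [-3.138, -0.002, 1.931]
contact_force: [-9.2, 0.6, 13.0]
opening: 0.177
grasp_force: 50.0
```

```bash
python3 - <<'E'
from fit import *
im,d,K,T,s=snap('w4');rings(im,d,K,T,71)
H,S,V=cv2.split(cv2.cvtColor(im,cv2.COLOR_RGB2HSV));P=cloud(d,K,T)
im,d,K,T,s=snap('s4','scene');H,S,V=cv2.split(cv2.cvtColor(im,cv2.COLOR_RGB2HSV));P=cloud(d,K,T)
rings(im,d,K,T,71,100)
cv2.imwrite('pics/s4c.png',cv2.resize(im[130:300,150:430,::-1],None,fx=2.8,fy=2.8,interpolation=2))
E
```

```text
10.65 [547.32 -48.04  79.2 ] [-3.14 -0.    1.93] 0.1774153409385527 [-9.21  0.6  13.04] 49.98657524585724
10.7 [547.32 -48.    79.22] [-3.14 -0.    1.93] 0.17386004845325786 [-8.57  1.76 11.76] 49.96895134449005
bright 336 [68.97 89.71] zmed -384.8078119778788 [-148.23 -608.89] (35.06397247314453, 155.1824951171875)
depth 336 [68.97 89.71] zmed -384.8078119778788 [-149.31 -645.58] (36.684608459472656, 41.68135070800781)
depth 336 [68.97 89.71] zmed -384.8078119778788 [-147.17 -582.26] (38.24146270751953, 58.01760482788086)
bright 326 [259.75 237.22] zmed 72.89700834682871 [ 546.9  -160.82] (25.93769073486328, 29.48846435546875)
bright 326 [259.75 237.22] zmed 72.89700834682871 [ 549.68 -160.7 ] (44.01887130737305, 45.00200271606445)
depth 326 [259.75 237.22] zmed 72.89700834682871 [ 545.75 -160.74] (24.55290412902832, 29.61664390563965)
depth 326 [259.75 237.22] zmed 72.89700834682871 [ 550.21 -160.56] (44.295406341552734, 45.802833557128906)
bright 688 [132.31 246.32] zmed 50.95076978283741 [ 505.02 -433.75] (33.68693542480469, 34.32964324951172)
bright 688 [132.31 246.32] zmed 50.95076978283741 [ 505.59 -433.19] (61.73386764526367, 63.46854782104492)
depth 688 [132.31 246.32] zmed 50.95076978283741 [ 505.14 -432.75] (32.26127624511719, 32.64815902709961)
depth 688 [132.31 246.32] zmed 50.95076978283741 [ 506.12 -432.6 ] (63.04975128173828, 63.94271469116211)
bright 2213 [618.68 263.19] zmed 92.28868659230002 [814.29 544.92] (106.9388427734375, 164.91104125976562)
depth 2213 [618.68 263.19] zmed 92.28868659230002 [815.16 543.85] (107.94261932373047, 166.64028930664062)
```

View pics/w4.png

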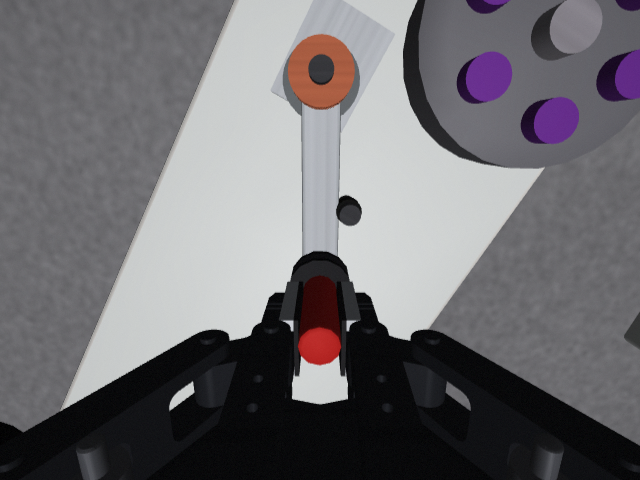

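View pics/s4c.png

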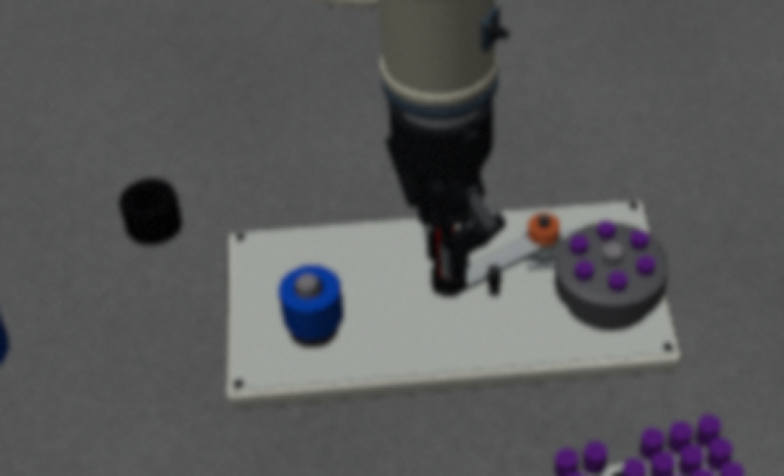

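The arm lies against or very near the stop pin at (348,211), and the sleeve is seated upright. I'll push 3 mm more to confirm the stop.

Request:
step_arm --plan "0 0 1 1.5 0.5 0 255; 0 0 1.5 2.8 1 0 255; 0 0 1.5 2.8 1 0 255; 0 0 1.5 2.8 1 0 255; 0 0 1.5 2.8 1 0 255"

```text
clock: 11.25
eef_pos: [547.6, -47.6, 79.0]
tcp_rot: [-3.134, -0.003, 1.958]
contact_force: [-18.2, -3.6, 20.3]
opening: 0.171
grasp_force: 51.3
```

The tool moved only 0.4 mm while the force doubled, so the arm is on its stop. Handing in.

```bash
python3 -c "
from rig import r
print(r.sign_off())"
```

```text
the job is handed in; nothing more can be done
None
```

The blue sleeve is home on the drive shaft and let go, and the gripper is holding the tensioner arm at its stop. The job was handed in at about 11 s on the robot's clock; the hand-in gave no verdict.

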